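# Close the vial transport case: flap down, then lid

### The arm

A 6-joint arm with a two-finger parallel gripper is mounted at the origin on a cart in front of the work surface, level with it; the furniture and walls round the work are solid. World frame = base frame: x ahead of the robot, y to its left, z up, the work surface at z = 0. Lengths are in mm, angles in rad, forces in N, time in s.
With the tool pointing down it reaches from about 275 to 850 mm from the base axis. Payload 19 kg.
Tool frame: the origin (TCP) lies midway between the tips of the shut fingers; the grasp point (between the pads) lies 19 mm behind it; z points along the fingers, y is the direction in which the jaws open and shut (so a half turn about z gives the same grasp; the last joint's range is limited). The gripper opens to 85 mm and grips with 20 to 120 N. Pads are 22 mm wide; open, the fingers measure 114 mm over their backs; the gripper's body (76 mm by 85 mm) begins 54 mm behind the grasp point. The pads swing forward as they close: fully open they stand 13 mm farther back than shut.
Start: joints at [1.087, 0.15, 1.437, -0, 1.554, -0.134], TCP at [197.059, 540.143, 207.267] pointing down, gripper open.
Joint ranges: [-2.8, 2.8], [-0.68, 2.1], [0.12, 2.68], [-1.39, 4.53], [0.16, 2.79], [-2.81, 2.81]. Speed limits (rad/s): [1.89, 1.89, 2.22, 3.01, 3.01, 3.01].

### API

Orientations are given as a rotation vector (axis times angle).
In Python, from cell import ctrl gives the robot as it stands. The module is installed in compiled form; this text tells all that it offers.
- The arm moves only by the tool carry_out, never from a script. Its argument "deltas" is one flat list of numbers, 7 for each row, row after row: the turn, a rotation vector about the tool's x, y, z in degrees, then the shift along the tool's x, y, z in cm, then the closure, from -1 (fully open) to 1 (shut). In form: [rx, ry, rz, x, y, z, jaw, rx, ry, rz, x, y, z, jaw, ...]. A call has 1 to 10 rows; each row is the pose to reach, as a shift and turn from the pose commanded when the call began, along the tool's axes at that moment; what a row does not reach only later rows make up. A row lasts 1/10 s, in which the tool goes at most 50 mm and 8.59 degrees, less where a joint would pass 70% of its speed; a pose out of reach is approached as far as the arm can. A call with a gripper value outside its range is refused whole. The fingers move at their own pace and stop on an object; "force" is the grip in N (left out, the last holds). Time passes only in rows, so rows that repeat a pose let the fingers close. It gives the time, the measured TCP pose, the force and the opening at its end, in the units of the state.
- ctrl.state(): the state, without advancing time (a new reading comes with each control period).
- ctrl.grab_frame(name): name is "scene" or "top" or "wrist"; returns the picture (384x512x3 uint8, blue, green, red); there is no depth.
- ctrl.camera_params(name): a dict with "vfov" (degrees; the focal length in pixels is half the picture's height over the tangent of half this angle, whatever the lens; pixels are square), "cx", "cy" (the principal point, pixels), "camera_from_world" (4x4, takes a point from world to camera coordinates). Camera axes: x right, y down, z forward; pixel columns grow to the right and rows downward; lengths in mm; the calibration is good to about 2 mm. A picture is of the moment at which its call begins: read the wrist's pose just before it. camera_params takes no time and is no camera call; for the wrist camera it gives the pose at the moment of the call.
- ctrl.close_job(): hands the job in, once; it reports no verdict.
The state is a dict: "t": time; "qpos": joint angles; "joint_vel": joint speeds; "effort": joint torques, N m; "eef_pos": TCP position; "ee_rot": TCP orientation; "ft_force": force on the tool from outside, world axes, zero at the start; "moment": the same for the moment, N m; "opening": finger opening in mm.
Only numpy, scipy, OpenCV 4.12 (cv2) and the standard library are available. Lean on these libraries where they do the work, as an engineer would, in place of code of your own. Each camera call takes 0.05 s, during which the arm holds its last target.

### The job

Get the vial case ready for transport: first push its upright inner metal flap all the way down over the vials, and only then swing the lid fully shut over it. Nothing needs gripping, just push with the fingers; do not pick up or shift anything, leave the vials and the things round the case where they are. Finish with the hand clear.

Things in the scene. Friction and masses are not known exactly. Their poses are not given: they have to be found in the camera images.
- case: Fixed open-topped grey plastic case, 156 (its x) x 172 (its y) x 88 mm high, with vials standing in a black insert inside. Origin at the centre of its underside, z up. Its lid is hinged along its +y rim, its inner flap along its -y wall; both hinge axes run along the case's x. A thin carrying handle stands 15 mm out from its -y side, 48 mm up.
- lid (a joint): Grey lid, 160 x 176 mm, 10 mm thick (13.5 with low ribs on its outer face). 0 = shut, flat on the rim, outer face 99 mm above the worktop; pi/2 = upright. Starts at 1.6 to 1.9 rad, standing on the case's +y rim, leaning slightly outward. Friction hinge, about 0.32 N m: stays where left, does not fall shut; 2 to 4 N near its free edge moves it. It strikes the flap if that still stands.
- lid_hinge (a point): Middle of the lid's hinge axis, at case frame (0, 88, 89) mm; level with the underside of the shut lid.
- lid_edge (a point): Middle of the lid's free edge, on its outer face (the face that is on top when shut), 176 mm from the hinge.
- flap (a joint): Inner flap: bare aluminium plate, 130 along the hinge x 125 mm, 4 mm thick (2 mm ribs on its outer face). 0 = fully down, level over the vials, its top 75 mm above the worktop and 13 mm below the case's rim; pi/2 = upright. Starts at 1.35 to 1.65 rad, standing along the -y wall. Friction hinge, about 0.13 N m: stays where left; 1 to 2 N near its free edge moves it.
- flap_hinge (a point): Middle of the flap's hinge axis, at case frame (0, -74, 73.5) mm, at mid thickness of the plate.
- flap_edge (a point): Middle of the flap's free edge, on its outer face (the face that is on top when down), 125 mm from the hinge.
- pipette_bulb: Loose red rubber pipette bulb, 53 mm across, 76 mm high, standing beyond the case's +x side. Origin at the centre of its underside. Leave alone.
- marker: Loose marker pen, 135 mm long, 17 mm thick, lying along the case's -x side. Origin under its middle. Leave alone.
- weight_200: Loose brass balance weight, 30 mm across, 51 mm high, standing by the case's -y side. Origin at the centre of its underside. Leave alone.
- probe_meter: Loose hand-held meter, 129 x 64 x 23 mm, lying to the left of and nearer than the case. Origin under its middle. Leave alone.
- vial_0: Loose sample vial with a screw cap, 28 mm across, 60 mm high, standing in a 24 mm deep hole of the case's insert; its cap tops out 68 mm above the worktop, just under the folded flap. Origin at the centre of its underside. Leave in place.
- vial_1: Loose sample vial with a screw cap, 28 mm across, 60 mm high, standing in a 24 mm deep hole of the case's insert; its cap tops out 68 mm above the worktop, just under the folded flap. Origin at the centre of its underside. Leave in place.
- vial_2: Loose sample vial with a screw cap, 28 mm across, 60 mm high, standing in a 24 mm deep hole of the case's insert; its cap tops out 68 mm above the worktop, just under the folded flap. Origin at the centre of its underside. Leave in place.

How it is judged (in metres and radians):
On the way, in this order (a step that is already met when the one before it is completed fails the run):
1. the flap is folded right down while the lid still stands open (value of joint flap below 0.06 rad and value of joint lid above 1 rad), for 0.1 s.
2. the lid is swung fully shut over the folded flap (value of joint flap below 0.06 rad and value of joint lid below 0.05 rad), for 0.2 s.
At the end, for the whole second after the job is handed in: Flap within 0.06 rad of fully down, lid within 0.05 rad of fully shut and at rest, each vial within 15 mm and each loose thing round the case within 20 mm of where it started (all of step 2 and distance of each of vial_0, vial_1, vial_2 from where it was at the start of the episode below 0.015 m and distance of each of pipette_bulb, marker, weight_200, probe_meter from where it was at the start of the episode below 0.02 m and velocity of joint lid between -0.05 and 0.05 rad/s); the robot touches nothing.
It fails at once if the lid is swung down while the flap still stands (value of joint lid below 1 rad and value of joint flap above 0.3 rad).
It fails at once if a vial is lifted or moved out of its place (distance of any of vial_0, vial_1, vial_2 from where it was at the start of the episode above 0.015 m).
It fails at once if a thing beside the case is knocked, carried or lifted (distance of any of pipette_bulb, marker, weight_200, probe_meter from where it was at the start of the episode above 0.02 m).
It also fails if it takes over 54 s, if anything falls off the work surface, if the arm or the gripper's body presses on something with over 40 N, if the wrist force passes 120 N, or if a joint passes its speed limit or range.

## Working session

There is one attempt and no reset: what is moved stays moved. The work goes in short steps, Python scripts to look and compute and a tool call to move; the robot and the scene stay as the last step left them, time stands still between calls to the robot, and variables do not carry over. Pictures are saved under pics/ and viewed, and the job is handed in when it is done.

Besides the shell and the picture viewer there is one more tool, called after ">>>" in YAML: its name, and indented under it one key for each argument. carry_out: Moves the arm, as the interface text tells. Its arguments: {"type":"object","properties":{"deltas":{"type":"array"},"force":{"type":"number"}},"required":["deltas"]}

```bash
mkdir -p pics
python3 - <<'E'
from cell import ctrl
import cv2,numpy as np
print(ctrl.state())
for n in("scene","top"):
    cv2.imwrite(f"pics/{n}0.png",ctrl.grab_frame(n)); p=ctrl.camera_params(n); print(n,p)
E
```

```text
{'t': 0.0, 'qpos': array([ 1.08699148e+00,  1.50971421e-01,  1.43800447e+00, -4.75198052e-05,
        1.55379127e+00, -1.34016322e-01]), 'joint_vel': array([-0.00092677,  0.00136364, -0.00089792, -0.00141252,  0.00034452,
        0.00188221]), 'effort': array([ 3.43024121e-04, -7.13051605e+01, -5.70871925e+01, -1.03055336e-04,
        8.89259332e-03,  1.97187154e-05]), 'eef_pos': array([196.97029862, 539.92791292, 206.69700271]), 'ee_rot': array([-5.46594101e-01, -3.09336016e+00,  1.78009649e-03]), 'ft_force': array([ 0.0092548 ,  0.19424382, -0.29404914]), 'moment': array([ 0.0060926 ,  0.02501305, -0.02296166]), 'opening': 85.2711756705884}
scene {'vfov': 43.1734732571994, 'cx': 253.8264453140864, 'cy': 198.77513360223037, 'camera_from_world': array([[ 8.60073021e-01, -5.10163992e-01,  2.66469495e-03,
        -5.02543548e+02],
       [-3.15520933e-01, -5.36018952e-01, -7.83026324e-01,
         2.11077134e+02],
       [ 4.00900162e-01,  6.72619048e-01, -6.21982858e-01,
         9.11449327e+02],
       [ 0.00000000e+00,  0.00000000e+00,  0.00000000e+00,
         1.00000000e+00]])}
top {'vfov': 45.99035341101516, 'cx': 255.2040114070089, 'cy': 188.50848329279384, 'camera_from_world': array([[ 2.11249296e-02, -9.99734704e-01,  9.17922216e-03,
        -8.83024341e+01],
       [-9.83021757e-01, -2.24438591e-02, -1.82111228e-01,
         5.50226442e+02],
       [ 1.82268932e-01, -5.17628823e-03, -9.83235090e-01,
         1.07119878e+03],
       [ 0.00000000e+00,  0.00000000e+00,  0.00000000e+00,
         1.00000000e+00]])}
```

View pics/scene0.png

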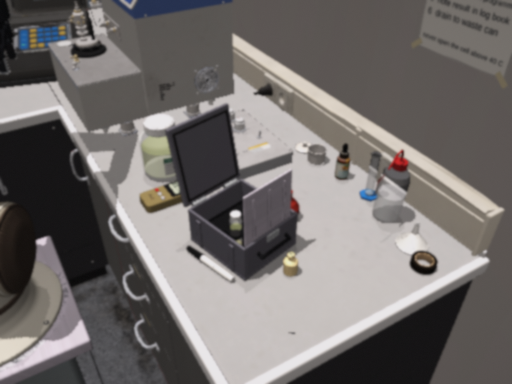

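View pics/top0.png

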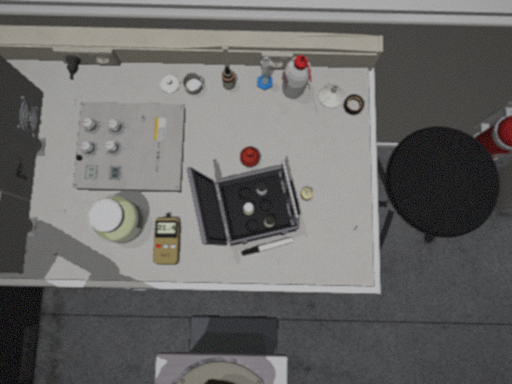

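Run:
```python
import cv2
a=cv2.imread("pics/scene0.png")[95:290,125:325]; cv2.imwrite("pics/s0z.png",cv2.resize(a,None,fx=3,fy=3,interpolation=cv2.INTER_CUBIC))
a=cv2.imread("pics/top0.png")[140:270,140:330]; cv2.imwrite("pics/t0z.png",cv2.resize(a,None,fx=4,fy=4,interpolation=cv2.INTER_CUBIC))
```

```text
(no output)
```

View pics/s0z.png

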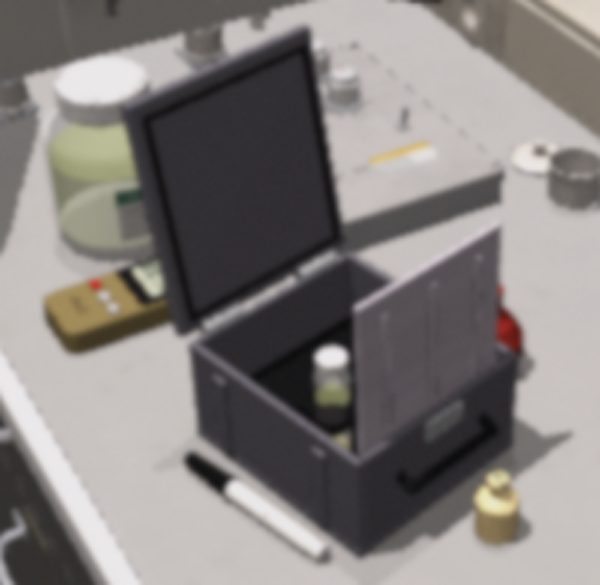

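View pics/t0z.png

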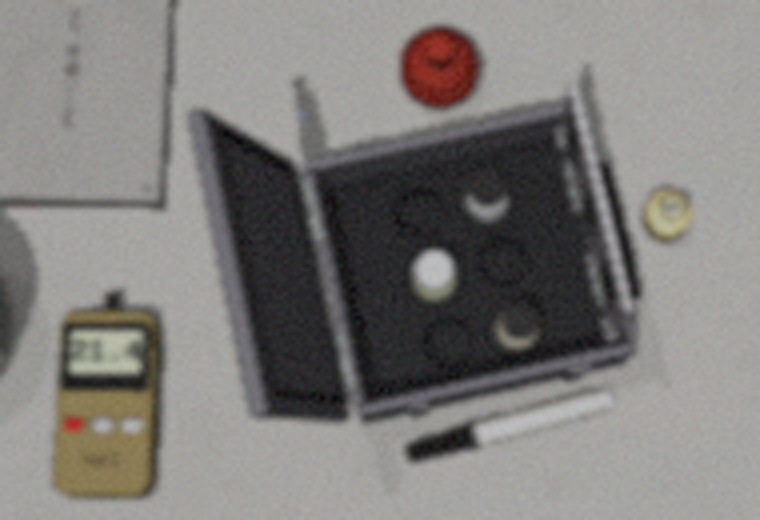

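```bash
cat > h.py <<'E'
import numpy as np,cv2
from scipy.optimize import least_squares
def proj(P,p):
    M=p["camera_from_world"];f=192/np.tan(np.radians(p["vfov"]/2))
    c=np.asarray(P)@M[:3,:3].T+M[:3,3]
    return np.c_[f*c[:,0]/c[:,2]+p["cx"],f*c[:,1]/c[:,2]+p["cy"]]
def lidp(x,d,h,t): # case frame
    return [x,88-d*np.cos(t)+h*np.sin(t),89+d*np.sin(t)+h*np.cos(t)]
def flapp(x,d,h,t):
    return [x,-74+d*np.cos(t)-h*np.sin(t),73.5+d*np.sin(t)+h*np.cos(t)]
def toworld(P,q):
    P=np.asarray(P,float);c,s=np.cos(q[2]),np.sin(q[2])
    return np.c_[c*P[:,0]-s*P[:,1]+q[0],s*P[:,0]+c*P[:,1]+q[1],P[:,2]]
E
cat > fit.py <<'E'
from h import *
from cell import ctrl
S=[("r",-78,-86,88,358,462),("r",-78,86,88,193,342),("r",78,-86,88,516,352),("r",-78,-86,0,362,553),
("l",-80,176,0,137,112),("l",80,176,0,310,33),("f",-65,125,2,357,307),("f",65,125,2,500,230)]
T=[("r",78,86,88,305,165),("r",-78,86,88,362,415),("r",-78,-86,88,635,352),("r",78,-86,88,578,100),
("l",80,176,0,205,112),("l",-80,176,0,255,412)]
ps,pt=ctrl.camera_params("scene"),ctrl.camera_params("top")
def pts(L,q):
    P=[]
    for k,a,b,c,_,_ in L: P.append([a,b,c] if k=="r" else lidp(a,b,c,q[3]) if k=="l" else flapp(a,b,c,q[4]))
    return toworld(P,q)
us=np.array([[125+(a[4]+.5)/3-.5,95+(a[5]+.5)/3-.5] for a in S]);ut=np.array([[140+(a[4]+.5)/4-.5,140+(a[5]+.5)/4-.5] for a in T])
fun=lambda q:np.r_[(proj(pts(S,q),ps)-us).ravel(),(proj(pts(T,q),pt)-ut).ravel()]
r=least_squares(fun,[500,-100,0.2,1.7,1.5],x_scale=[50,50,.2,.2,.2],loss="soft_l1")
q=r.x;print(q);print(fun(q).reshape(-1,2).round(1).tolist())
np.save("q.npy",q)
for n,p,(x0,x1,y0,y1),k in(("scene",ps,(125,325,95,290),3),("top",pt,(140,330,140,270),4)):
    im=cv2.imread(f"pics/{n}0.png")[y0:y1,x0:x1];im=cv2.resize(im,None,fx=k,fy=k,interpolation=cv2.INTER_CUBIC)
    box=lambda f,c:[f(*v) for v in c]
    polys=[[[-78,-86,88],[78,-86,88],[78,86,88],[-78,86,88]],[[-78,-86,0],[78,-86,0],[78,86,0],[-78,86,0]],
     [lidp(x,d,0,q[3]) for x,d in((-80,0),(80,0),(80,176),(-80,176))],[lidp(x,d,10,q[3]) for x,d in((-80,0),(80,0),(80,176),(-80,176))],
     [flapp(x,d,2,q[4]) for x,d in((-65,0),(65,0),(65,125),(-65,125))]]
    for i,P in enumerate(polys):
        w=proj(toworld(P,q),p);w=((w-[x0,y0]+.5)*k-.5).round().astype(int)
        cv2.polylines(im,[w],True,[(0,255,0),(255,0,0),(0,255,255),(255,0,255),(0,128,255)][i],1)
    cv2.imwrite(f"pics/{n}_ov.png",im)
E
python3 fit.py
```

```text
[ 5.09048218e+02 -8.01885358e+01  2.50497759e-01  1.76089000e+00
  1.53486405e+00]
[[0.4, 1.3], [-2.2, 0.1], [1.9, 0.5], [-0.6, 2.5], [-3.6, -1.7], [0.7, -3.0], [-0.3, 0.7], [0.5, -3.2], [-1.5, -0.7], [-1.6, 0.4], [1.2, -0.5], [-0.3, -0.1], [-0.6, -1.8], [3.4, 0.7]]
```

View pics/scene_ov.png

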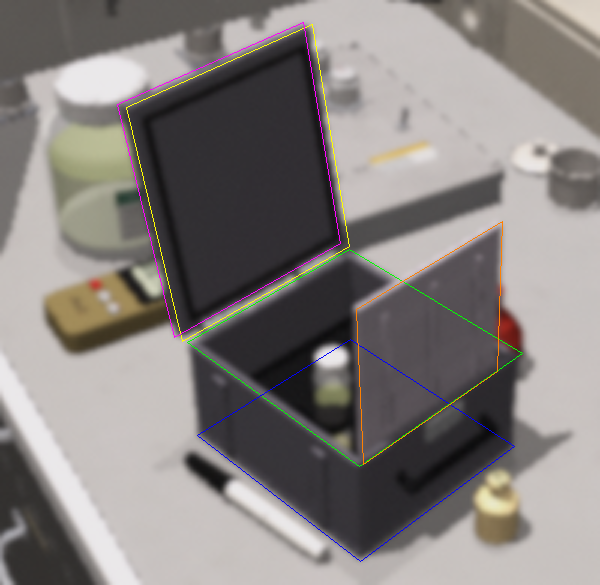

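View pics/top_ov.png

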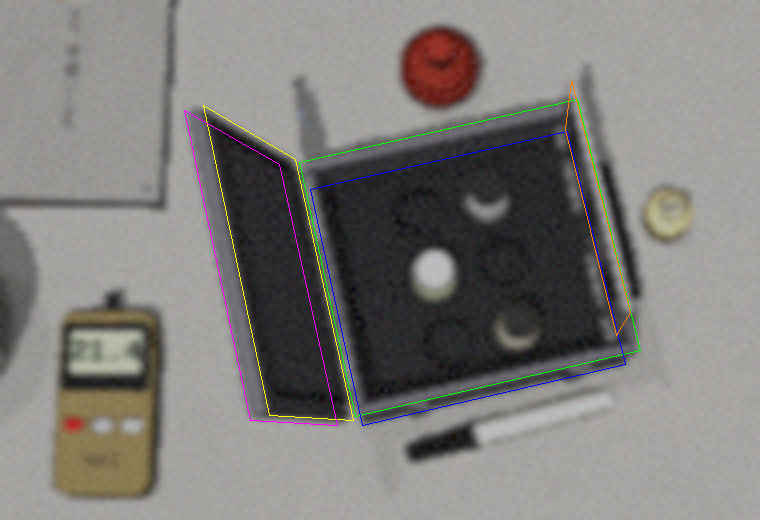

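```bash
cat > d.py <<'E'
import numpy as np,sys
from scipy.spatial.transform import Rotation as R
from cell import ctrl
s=ctrl.state();Rw=R.from_rotvec(s["ee_rot"])
q=np.load("q.npy");c,sn=np.cos(q[2]),np.sin(q[2])
T=R.from_matrix(np.array([[-sn,c,0],[c,sn,0],[0,0,-1.]]))
print("t",s["t"],"pos",s["eef_pos"].round(1),"F",s["ft_force"].round(2),"open",round(s["opening"],1),"q",s["qpos"].round(2))
p=s["eef_pos"]-[q[0],q[1],0]
print("case frame",(c*p[0]+sn*p[1]).round(1),(-sn*p[0]+c*p[1]).round(1),p[2].round(1))
print("rot to case-aligned, deg",np.degrees((Rw.inv()*T).as_rotvec()).round(2))
for a in sys.argv[1:]:
    v=np.array([float(x) for x in a.lstrip("wc").split(",")])
    if a[0]=="c": v=np.array([c*v[0]-sn*v[1]+q[0],sn*v[0]+c*v[1]+q[1],v[2]])
    print(a,"world",v.round(1),"delta cm",(Rw.inv().apply(v-s["eef_pos"])/10).round(2))
E
python3 d.py w280,250,280 w300,-206,300 c0,-130,300
```

```text
t 0.1 pos [197.  540.  206.8] F [ 0.97  0.13 -0.5 ] open 85.1 q [ 1.09  0.15  1.44  0.    1.55 -0.13]
case frame -148.6 678.2 206.8
rot to case-aligned, deg [-6.00e-02  2.00e-02  5.56e+01]
w280,250,280 world [280. 250. 280.] delta cm [-17.74 -24.4   -7.3 ]
w300,-206,300 world [ 300. -206.  300.] delta cm [-35.24 -66.56  -9.26]
c0,-130,300 world [ 541.3 -206.1  300. ] delta cm [-57.91 -58.3   -9.27]
```

Run:
```python
from cell import ctrl
import cv2
cv2.imwrite("pics/w0.png",ctrl.grab_frame("wrist"))
```

```text
(no output)
```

View pics/w0.png

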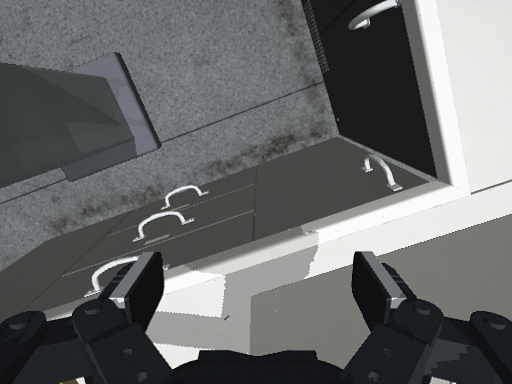

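>>> carry_out:
  deltas: [0,0,4,-2.5,-3.5,-1,1,0,0,10,-5,-7,-2,1,0,0,16,-7.5,-10.5,-3,1,0,0,22,-10,-14,-4,1,0,0,28,-12.5,-17.5,-5,1,0,0,34,-15,-21,-6,1,0,0,40,-17.7,-24.4,-7.3,1]

```text
t: 0.85
eef_pos: [279.3, 248.6, 280.4]
ee_rot: [-1.577, -2.717, 0.0]
ft_force: [1.2, 0.2, 1.0]
opening: 0.2
```

```bash
python3 d.py w300,-206,300 c0,-130,300
python3 - <<'E'
from cell import ctrl
import cv2
cv2.imwrite("pics/s1.png",ctrl.grab_frame("scene"))
E
```

```text
t 0.85 pos [279.3 248.6 280.4] F [1.25 0.18 0.97] open 0.2 q [ 0.52 -0.29  1.71 -0.    1.73  0.  ]
case frame -141.0 375.5 280.4
rot to case-aligned, deg [-1.00e-02  1.00e-02  1.54e+01]
w300,-206,300 world [ 300. -206.  300.] delta cm [-40.5  -20.77  -1.95]
c0,-130,300 world [ 541.3 -206.1  300. ] delta cm [-52.48   0.17  -1.95]
```

View pics/s1.png

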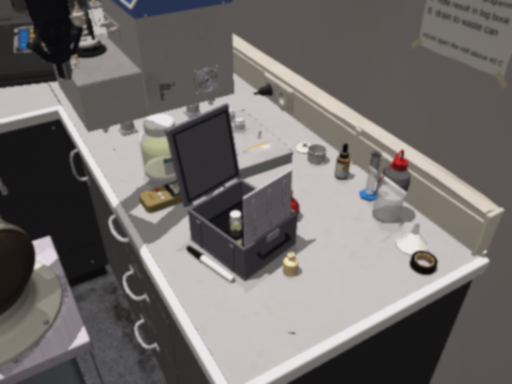

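>>> carry_out:
  deltas: [0,0,2,-4,-2,-0.2,1,0,0,4,-8,-4.1,-0.4,1,0,0,6,-12,-6.2,-0.6,1,0,0,8,-16,-8.2,-0.8,1,0,0,10,-20,-10.3,-1,1,0,0,12,-24,-12.3,-1.2,1,0,0,14,-28,-14.4,-1.4,1,0,0,15.4,-32,-16.4,-1.6,1,0,0,15.4,-36,-18.5,-1.8,1,0,0,15.4,-40.5,-20.8,-2,1]

```text
t: 1.9
eef_pos: [300.0, -182.2, 299.5]
ee_rot: [1.922, 2.484, -0.0]
ft_force: [2.0, 0.0, -0.9]
opening: 0.0
```

```bash
python3 d.py c0,-130,250 c0,-130,160
python3 - <<'E'
from cell import ctrl
import cv2
cv2.imwrite("pics/s2.png",ctrl.grab_frame("scene"))
cv2.imwrite("pics/w2.png",ctrl.grab_frame("wrist"))
E
```

```text
t 1.9 pos [ 300.  -182.2  299.5] F [ 2.01  0.02 -0.88] open 0.0 q [-0.77 -0.34  1.7   0.    1.78 -1.02]
case frame -227.8 -47.0 299.5
rot to case-aligned, deg [0.03 0.04 0.18]
c0,-130,250 world [ 541.3 -206.1  250. ] delta cm [-8.37 22.75  4.97]
c0,-130,160 world [ 541.3 -206.1  160. ] delta cm [-8.36 22.75 13.97]
```

View pics/s2.png

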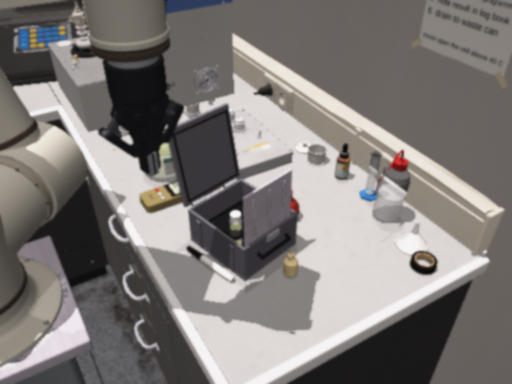

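View pics/w2.png

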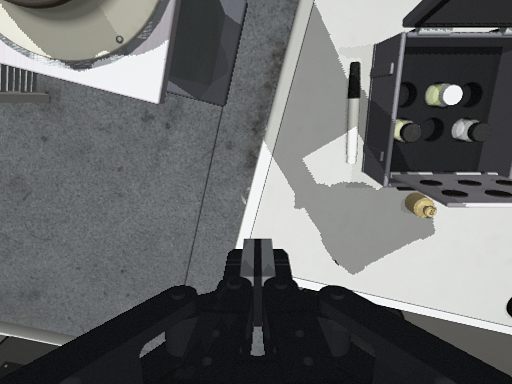

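>>> carry_out:
  deltas: [0,0,0.2,-4,2,0.5,1,0,0,0.2,-8.4,4,1,1,0,0,0.2,-8.4,8.5,2,1,0,0,0.2,-8.4,13,3,1,0,0,0.2,-8.4,17.5,4,1,0,0,0.2,-8.4,22.7,5,1,0,0,0.2,-8.4,22.7,5,1]

```text
t: 2.7
eef_pos: [544.8, -201.8, 246.1]
ee_rot: [-1.92, -2.481, -0.0]
ft_force: [0.4, -0.8, 0.1]
opening: 0.1
```

```bash
python3 d.py c0,-130,160
python3 - <<'E'
from cell import ctrl
from h import *
p=ctrl.camera_params("wrist")
im=ctrl.grab_frame("wrist");q=np.load("q.npy")
im2=im.copy()
for i,P in enumerate([[[-78,-86,88],[78,-86,88],[78,86,88],[-78,86,88]],[flapp(x,d,2,q[4]) for x,d in((-65,0),(65,0),(65,125),(-65,125))],[lidp(x,d,0,q[3]) for x,d in((-80,0),(80,0),(80,176),(-80,176))]]):
    cv2.polylines(im2,[proj(toworld(P,q),p).round().astype(int)],True,[(0,255,0),(0,128,255),(0,255,255)][i],1)
cv2.imwrite("pics/w3.png",im2)
cv2.imwrite("pics/s3.png",ctrl.grab_frame("scene"))
E
```

```text
t 2.7 pos [ 544.8 -201.8  246.1] F [ 0.41 -0.84  0.05] open 0.1 q [-0.49  0.16  1.35  0.    1.64 -0.74]
case frame 4.5 -126.7 246.1
rot to case-aligned, deg [-0.14 -0.19  0.19]
c0,-130,160 world [ 541.3 -206.1  160. ] delta cm [-0.36 -0.43  8.61]
```

View pics/w3.png

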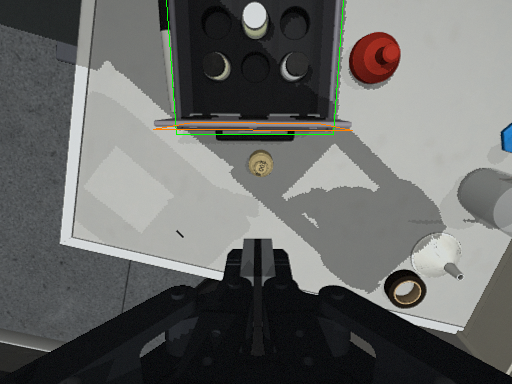

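View pics/s3.png

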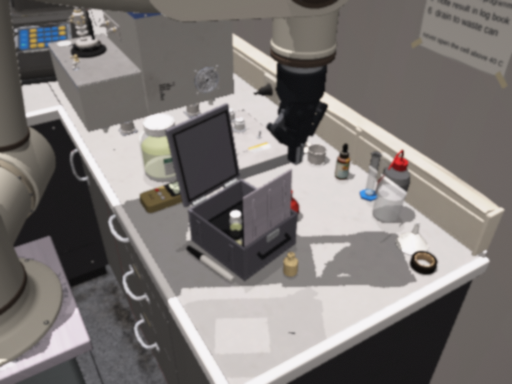

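>>> carry_out:
  deltas: [0,0,0,-0.2,-0.4,3,1,0,0,0,-0.2,-0.4,6,1,0,0,0,-0.2,-0.4,8.6,1,0,0,0,1.0,-0.4,8.6,1,0,0,0,2.0,-0.4,8.6,1,0,0,0,3.0,-0.4,8.6,1,0,0,0,3.0,-0.4,8.6,1]

```text
t: 3.5
eef_pos: [530.3, -175.2, 165.2]
ee_rot: [1.924, 2.481, 0.001]
ft_force: [-0.2, -0.3, -0.0]
opening: -0.1
```

```bash
python3 d.py c0,-66,156
python3 - <<'E'
from cell import ctrl
import cv2
a=ctrl.grab_frame("scene")[95:290,125:325]
cv2.imwrite("pics/s4.png",cv2.resize(a,None,fx=3,fy=3,interpolation=cv2.INTER_CUBIC))
E
```

```text
t 3.5 pos [ 530.3 -175.2  165.2] F [-0.23 -0.26 -0.05] open -0.1 q [-0.46  0.13  1.54  0.    1.46 -0.71]
case frame -2.9 -97.3 165.2
rot to case-aligned, deg [0.11 0.09 0.07]
c0,-66,156 world [ 525.4 -144.1  156. ] delta cm [3.13 0.3  0.92]
```

View pics/s4.png

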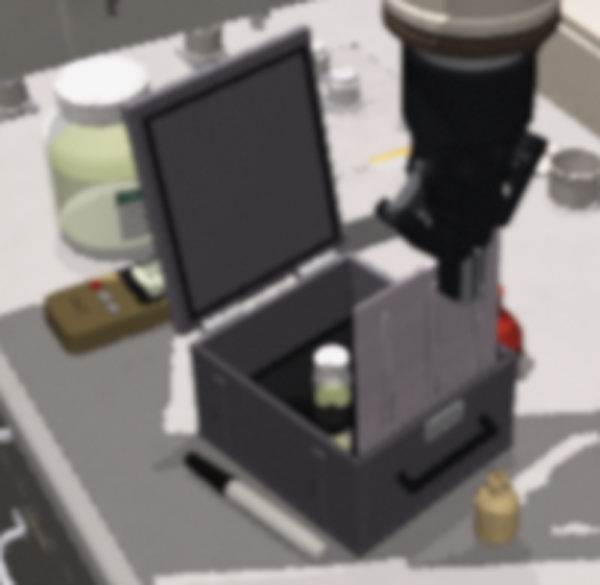

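>>> carry_out:
  deltas: [0,0,0,1.4,0.2,0.2,1,0,0,0,2.3,0.2,0.3,1,0,0,0,3.1,0.2,0.4,1,0,0,0,3.9,0.2,0.6,1,0,0,0,4.7,0.2,0.9,1,0,0,0,5.4,0.2,1.3,1,0,0,0,6.2,0.2,1.8,1,0,0,0,6.8,0.2,2.3,1,0,0,0,7.4,0.2,2.9,1,0,0,0,7.4,0.2,2.9,1]

```text
t: 4.55
eef_pos: [513.2, -103.3, 133.3]
ee_rot: [-1.925, -2.481, 0.001]
ft_force: [-0.1, -0.8, -0.0]
opening: -0.1
```

```bash
cat > look.py <<'E'
import sys,cv2
from cell import ctrl
a=ctrl.grab_frame("scene")[95:290,125:325]
cv2.imwrite(sys.argv[1],cv2.resize(a,None,fx=3,fy=3,interpolation=cv2.INTER_CUBIC))
E
python3 look.py pics/s5.png; python3 d.py c0,-5,102 c0,0,77
```

```text
t 4.6 pos [ 513.5 -103.8  133.8] F [-0.01 -0.68  0.04] open -0.1 q [-0.35  0.08  1.66 -0.    1.4  -0.6 ]
case frame -1.6 -23.9 133.8
rot to case-aligned, deg [-0.05 -0.03  0.03]
c0,-5,102 world [510.3 -85.  102. ] delta cm [1.89 0.16 3.18]
c0,0,77 world [509.  -80.2  77. ] delta cm [2.39 0.16 5.68]
```

View pics/s5.png

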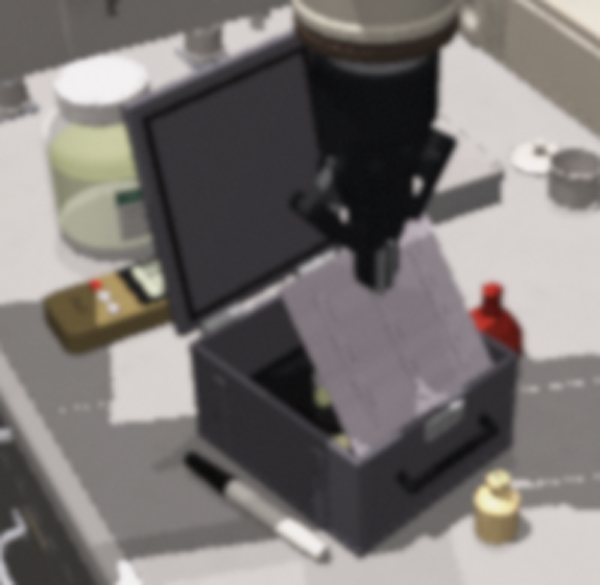

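>>> carry_out:
  deltas: [0,0,0,0.6,0.1,0.8,1,0,0,0,1.1,0.1,1.5,1,0,0,0,1.5,0.1,2.3,1,0,0,0,1.9,0.1,3.1,1,0,0,0,2.1,0.1,3.7,1,0,0,0,2.2,0.1,4.3,1,0,0,0,2.3,0.1,4.9,1,0,0,0,2.4,0.1,5.2,1,0,0,0,2.4,0.1,5.4,1,0,0,0,2.4,0.1,5.4,1]

```text
t: 5.6
eef_pos: [508.7, -80.7, 80.1]
ee_rot: [-1.926, -2.481, 0.0]
ft_force: [-0.3, 0.1, 0.3]
opening: 0.5
```

```bash
python3 look.py pics/s6.png; python3 d.py
```

```text
t 5.65 pos [508.8 -80.7  80.3] F [-0.87  0.13  0.51] open -0.1 q [-0.31  0.11  1.75 -0.    1.28 -0.56]
case frame -0.4 -0.5 80.3
rot to case-aligned, deg [-0.01  0.01  0.  ]
```

View pics/s6.png

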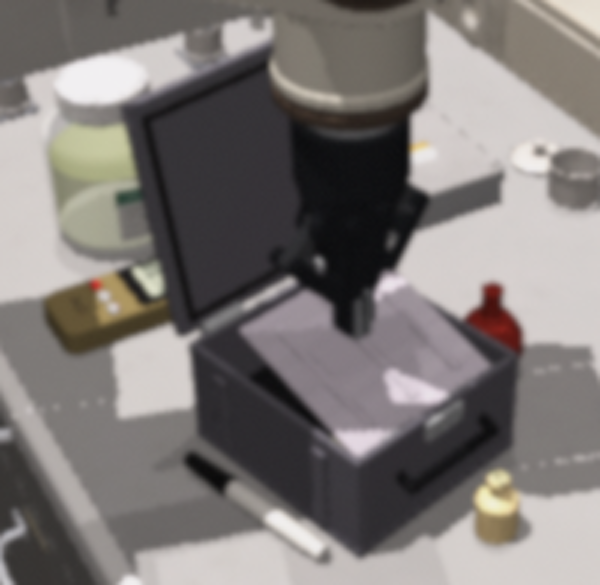

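>>> carry_out:
  deltas: [0,0,0,0,0,0.2,1,0,0,0,0,0,0.4,1,0,0,0,0,0,0.5,1,0,0,0,0,0,0.6,1,0,0,0,0,0,0.6,1]

```text
t: 6.15
eef_pos: [508.7, -80.6, 74.2]
ee_rot: [-1.926, -2.482, 0.0]
ft_force: [1.0, 0.8, 0.6]
opening: -0.1
```

```bash
python3 look.py pics/s7.png; python3 d.py
```

```text
t 6.2 pos [508.7 -80.7  74.2] F [-0.17  0.36 -0.01] open -0.1 q [-0.31  0.11  1.76 -0.    1.27 -0.56]
case frame -0.4 -0.4 74.2
rot to case-aligned, deg [-0.01  0.    0.01]
```

View pics/s7.png

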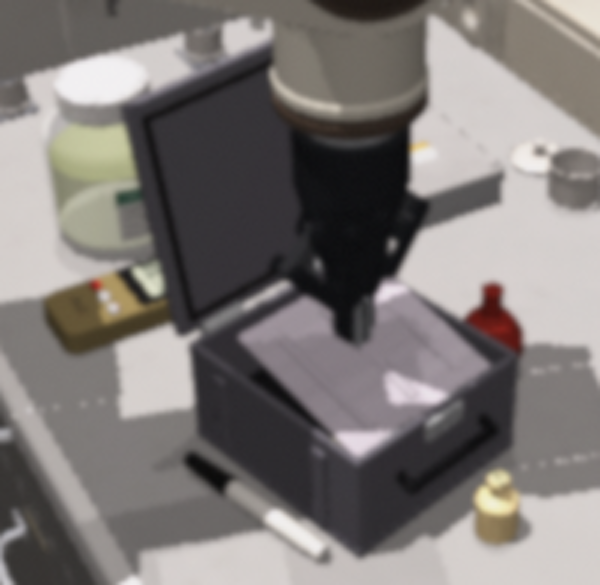

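>>> carry_out:
  deltas: [0,0,0,0,0,0.2,1,0,0,0,0,0,0.3,1,0,0,0,0,0,0.4,1,0,0,0,0,0,0.4,1]

```text
t: 6.6
eef_pos: [508.7, -80.7, 70.2]
ee_rot: [-1.926, -2.482, 0.0]
ft_force: [0.3, 0.2, -0.4]
opening: 0.2
```

```bash
python3 look.py pics/s8.png; python3 d.py
```

```text
t 6.65 pos [508.7 -80.7  70.2] F [-0.01 -0.37  0.31] open 0.0 q [-0.31  0.11  1.76 -0.    1.26 -0.56]
case frame -0.4 -0.4 70.2
rot to case-aligned, deg [-0.01  0.    0.01]
```

View pics/s8.png

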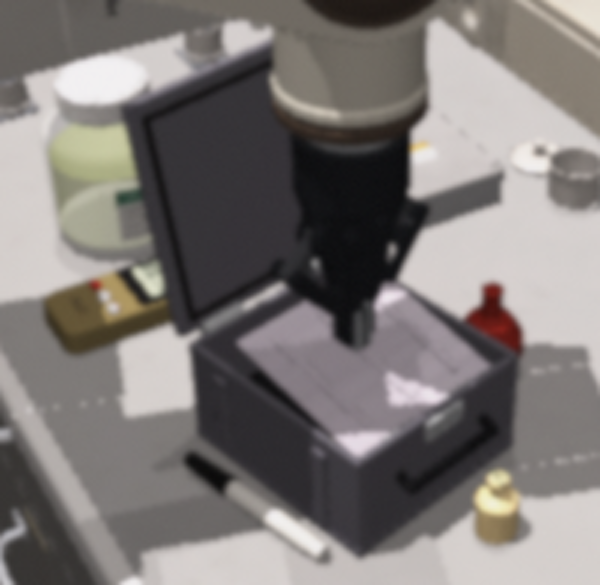

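```bash
cat > ov.py <<'E'
import sys
from h import *
from cell import ctrl
q=np.load("q.npy");n=sys.argv[1];out=sys.argv[2];x0,x1,y0,y1,k=dict(scene=(125,325,95,290,4),top=(140,330,140,270,4),wrist=(0,512,0,384,1.5))[n]
p=ctrl.camera_params(n)
im=ctrl.grab_frame(n)[y0:y1,x0:x1];im=cv2.resize(im,None,fx=k,fy=k,interpolation=cv2.INTER_CUBIC);raw=im.copy()
for i,t in enumerate([float(a) for a in sys.argv[4:]]):
    f=[flapp(x,d,2,t) for x,d in((-65,0),(65,0),(65,125),(-65,125))] if sys.argv[3]=="flap" else [lidp(x,d,10,t) for x,d in((-80,0),(80,0),(80,176),(-80,176))]
    w=((proj(toworld(f,q),p)-[x0,y0]+.5)*k-.5).round().astype(int)
    cv2.polylines(im,[w],True,[(0,255,0),(0,128,255),(255,0,0)][i],1)
    print(t,w.tolist())
im=im[-600:,:800]
cv2.imwrite(out,im);cv2.imwrite(out.replace(".png","r.png"),raw[-600:,:800])
E
python3 ov.py scene pics/s9.png flap 0 0.1 0.2
```

```text
0.0 [[481, 614], [660, 491], [492, 387], [313, 494]]
0.1 [[481, 614], [661, 491], [493, 369], [313, 477]]
0.2 [[482, 615], [661, 491], [496, 353], [314, 460]]
```

View pics/s9.png

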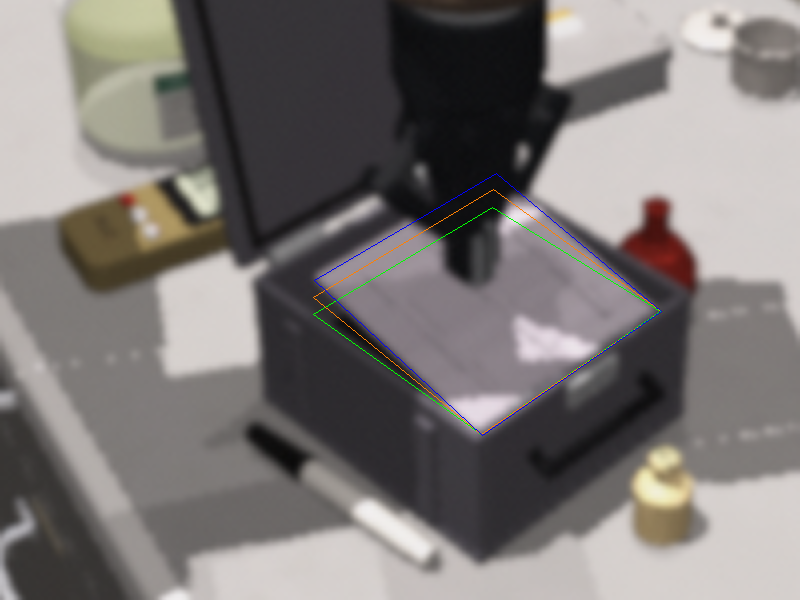

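View pics/s9r.png

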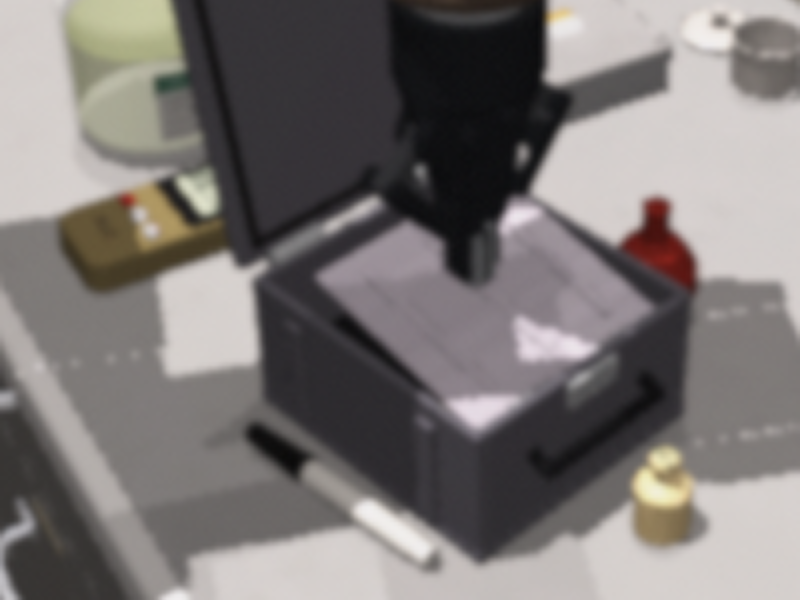

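```bash
python3 - <<'E'
from h import *
from cell import ctrl
e=ctrl.state()["eef_pos"]
for n,(x0,y0,k,off) in dict(scene=(125,95,4,180),top=(140,140,4,0)).items():
    p=ctrl.camera_params(n)
    for dz in (0,10,20): print(n,dz,((proj([e+[0,0,dz]],p)-[x0,y0]+.5)*k-.5-[0,off]).round(0))
E
python3 ov.py top pics/t9.png flap 0 0.2
```

```text
scene 0 [[472. 311.]]
scene 10 [[471. 296.]]
scene 20 [[471. 281.]]
top 0 [[469. 260.]]
top 10 [[469. 258.]]
top 20 [[469. 255.]]
0.0 [[613, 335], [562, 129], [362, 174], [409, 383]]
0.2 [[614, 335], [562, 129], [365, 165], [413, 378]]
```

View pics/t9.png

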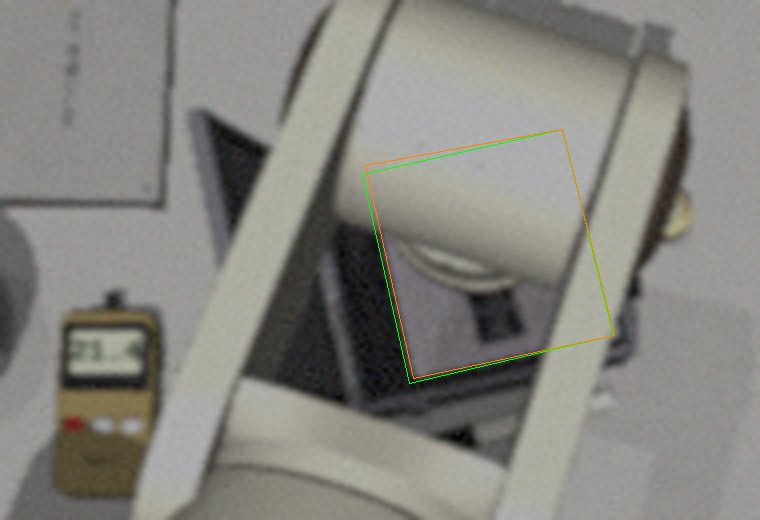

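Run:
```python
from h import *
from cell import ctrl
p=ctrl.camera_params("scene")
for e,tip in(([530.3,-175.2,165.2],(458,300)),([513.4,-103.5,133.5],(378,292)),([508.7,-80.7,80.2],(355,337)),([544.8,-201.8,246.1],None)):
    for dz in (0,10,20): 
        w=proj([np.array(e)+[0,0,dz]],p)
        print(dz,w.round(0),((w-[125,95]+.5)*3-.5).round(0),tip)
```

```text
0 [[277. 203.]] [[457. 326.]] (458, 300)
10 [[277. 199.]] [[458. 313.]] (458, 300)
20 [[277. 195.]] [[458. 300.]] (458, 300)
0 [[250. 199.]] [[376. 312.]] (378, 292)
10 [[250. 195.]] [[376. 300.]] (378, 292)
20 [[250. 191.]] [[376. 288.]] (378, 292)
0 [[242. 214.]] [[353. 357.]] (355, 337)
10 [[242. 210.]] [[353. 346.]] (355, 337)
20 [[242. 206.]] [[353. 335.]] (355, 337)
0 [[294. 173.]] [[508. 234.]] None
10 [[294. 168.]] [[509. 220.]] None
20 [[295. 163.]] [[510. 205.]] None
```

>>> carry_out:
  deltas: [0,0,0,0,0,0.3,1,0,0,0,0,0,0.6,1,0,0,0,0,0,0.8,1,0,0,0,0,0,0.8,1]

```text
t: 7.15
eef_pos: [508.6, -80.6, 61.9]
ee_rot: [-1.926, -2.481, 0.001]
ft_force: [-0.7, 0.2, 0.4]
opening: 0.2
```

```bash
python3 ov.py scene pics/s10.png flap 0 0.1; python3 d.py
```

```text
0.0 [[481, 614], [660, 491], [492, 387], [313, 494]]
0.1 [[481, 614], [661, 491], [493, 369], [313, 477]]
t 7.2 pos [508.6 -80.7  62.1] F [ 0.72  0.37 -0.4 ] open -0.0 q [-0.31  0.12  1.77 -0.    1.25 -0.56]
case frame -0.5 -0.4 62.1
rot to case-aligned, deg [-0.03 -0.    0.  ]
```

View pics/s10.png

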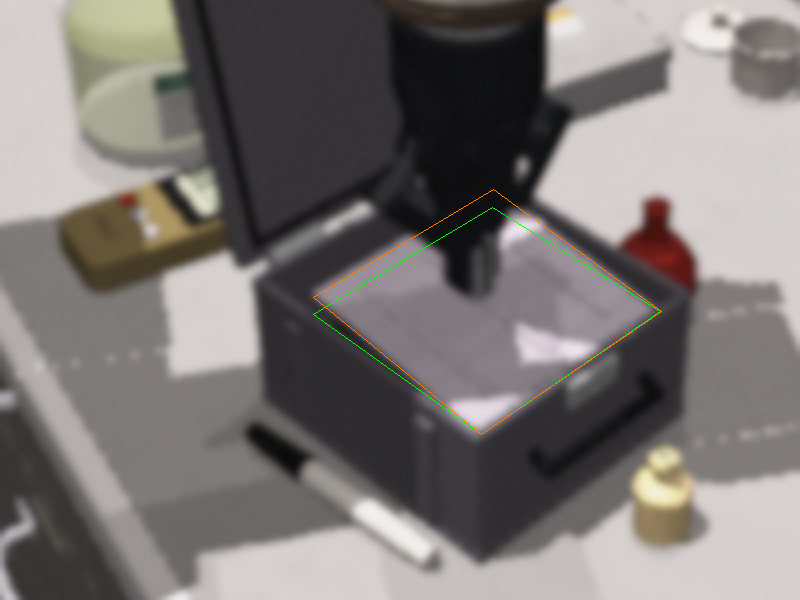

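>>> carry_out:
  deltas: [0,0,0,0,0,0.2,1,0,0,0,0,0,0.4,1,0,0,0,0,0,0.5,1,0,0,0,0,0,0.6,1,0,0,0,0,0,0.6,1]

```text
t: 7.7
eef_pos: [508.7, -80.7, 56.2]
ee_rot: [-1.926, -2.481, 0.0]
ft_force: [-0.3, 0.1, -0.0]
opening: 0.4
```

```bash
python3 d.py
```

```text
t 7.7 pos [508.7 -80.7  56.2] F [-0.34  0.07 -0.04] open 0.4 q [-0.31  0.13  1.78 -0.    1.23 -0.56]
case frame -0.4 -0.4 56.2
rot to case-aligned, deg [-0.01 -0.    0.  ]
```

>>> carry_out:
  deltas: [0,0,0,0,0,0.1,1,0,0,0,0,0,0.2,1,0,0,0,0,0,0.2,1]

```text
t: 8.0
eef_pos: [508.7, -80.7, 54.2]
ee_rot: [-1.926, -2.482, 0.0]
ft_force: [0.3, -0.1, -0.4]
opening: -0.1
```

```bash
python3 ov.py scene pics/s11.png flap 0 0.1; python3 d.py
```

```text
0.0 [[481, 614], [660, 491], [492, 387], [313, 494]]
0.1 [[481, 614], [661, 491], [493, 369], [313, 477]]
t 8.05 pos [508.7 -80.7  54.2] F [-0.12 -0.46 -0.32] open -0.2 q [-0.31  0.13  1.78 -0.    1.23 -0.56]
case frame -0.4 -0.4 54.2
rot to case-aligned, deg [-0.01  0.    0.01]
```

View pics/s11.png

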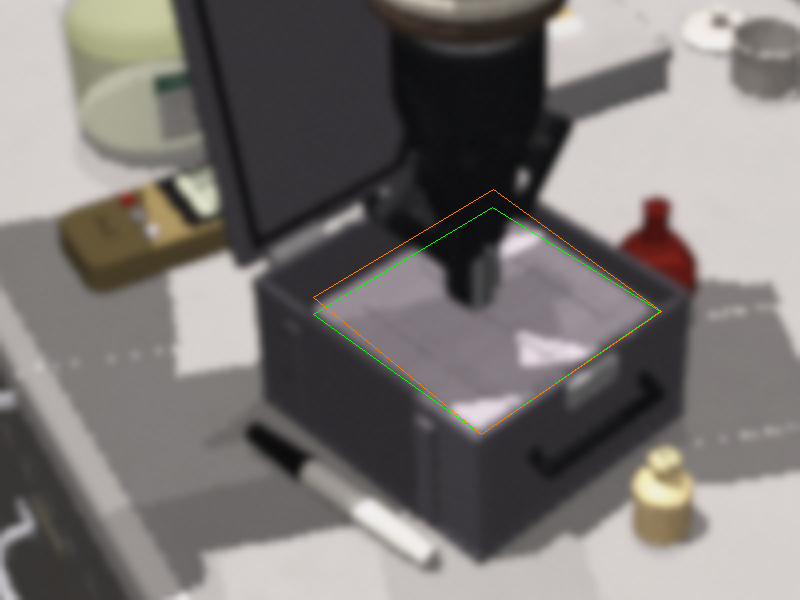

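>>> carry_out:
  deltas: [0,0,0,0,0,0.1,1,0,0,0,0,0,0.2,1,0,0,0,0,0,0.2,1]

```text
t: 8.35
eef_pos: [508.7, -80.7, 52.2]
ee_rot: [-1.926, -2.482, 0.0]
ft_force: [0.5, -0.3, 0.0]
opening: -0.4
```

```bash
python3 d.py;python3 -c "
from cell import ctrl
print(ctrl.state()['effort'].round(2),ctrl.state()['moment'])"
```

```text
t 8.35 pos [508.7 -80.7  52.2] F [ 0.49 -0.26  0.01] open -0.4 q [-0.31  0.13  1.78 -0.    1.23 -0.56]
case frame -0.4 -0.4 52.2
rot to case-aligned, deg [-0.01  0.    0.  ]
[ 1.000e-02 -6.360e+01 -5.104e+01  2.000e-02 -3.000e-02 -0.000e+00] [ 0.02534816 -0.00759538 -0.03905099]
```

>>> carry_out:
  deltas: [0,0,0,0,0,0.1,1,0,0,0,0,0,0.2,1,0,0,0,0,0,0.2,1]

```text
t: 8.65
eef_pos: [508.9, -80.7, 51.2]
ee_rot: [1.926, 2.481, 0.0]
ft_force: [-5.5, 1.9, 16.0]
opening: 0.2
```

```bash
python3 d.py; python3 ov.py scene pics/s12.png flap 0 0.1;python3 -c "
from cell import ctrl
print(ctrl.state()['effort'].round(2),ctrl.state()['moment'])"
```

```text
t 8.65 pos [508.9 -80.7  51.2] F [-5.48  1.88 16.01] open 0.2 q [-0.31  0.13  1.78 -0.    1.22 -0.56]
case frame -0.2 -0.5 51.2
rot to case-aligned, deg [0.03 0.03 0.01]
0.0 [[481, 614], [660, 491], [492, 387], [313, 494]]
0.1 [[481, 614], [661, 491], [493, 369], [313, 477]]
[-6.700e-01 -5.621e+01 -4.764e+01 -9.000e-02 -2.010e+00 -1.000e-02] [0.33573168 1.00847382 0.02505451]
```

View pics/s12.png

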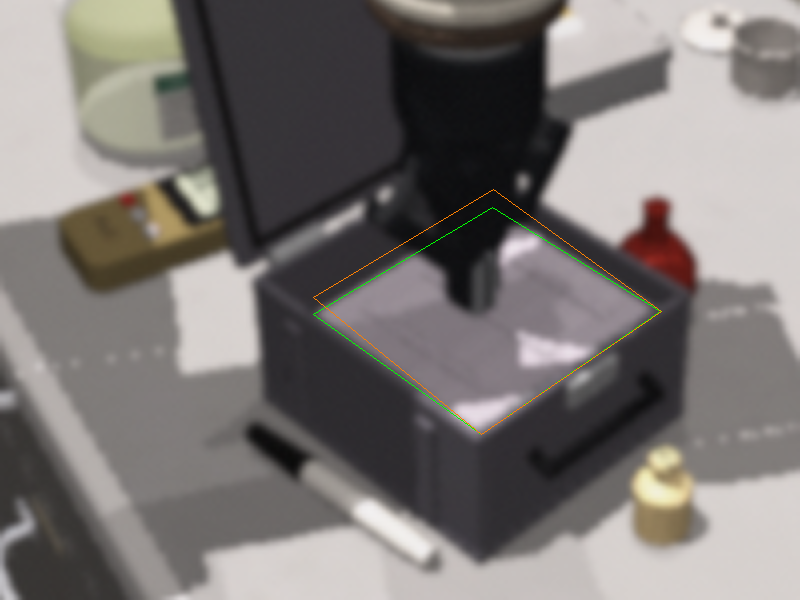

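>>> carry_out:
  deltas: [0,0,0,0,0,-1,1,0,0,0,-1,0,-5,1,0,0,0,-1,0,-10,1,0,0,0,-1,0,-15,1,0,0,0,-1,0,-20,1,0,0,0,-1,0,-25,1,0,0,0,-1,0,-26,1]

```text
t: 9.4
eef_pos: [512.1, -90.6, 316.5]
ee_rot: [1.922, 2.476, 0.004]
ft_force: [0.3, 0.3, -0.3]
opening: -0.1
```

```bash
python3 ov.py scene pics/s13.png flap 0 0.06; python3 d.py c0,190,310
```

```text
0.0 [[481, 614], [660, 491], [492, 387], [313, 494]]
0.06 [[481, 614], [661, 491], [492, 376], [313, 484]]
t 9.45 pos [512.1 -90.6 315.2] F [-0.5   0.26 -0.1 ] open 0.0 q [-0.32  0.02  1.37 -0.    1.75 -0.57]
case frame 0.3 -10.8 315.2
rot to case-aligned, deg [0.31 0.21 0.01]
c0,190,310 world [461.9 103.9 310. ] delta cm [20.08 -0.03  0.45]
```

View pics/s13.png

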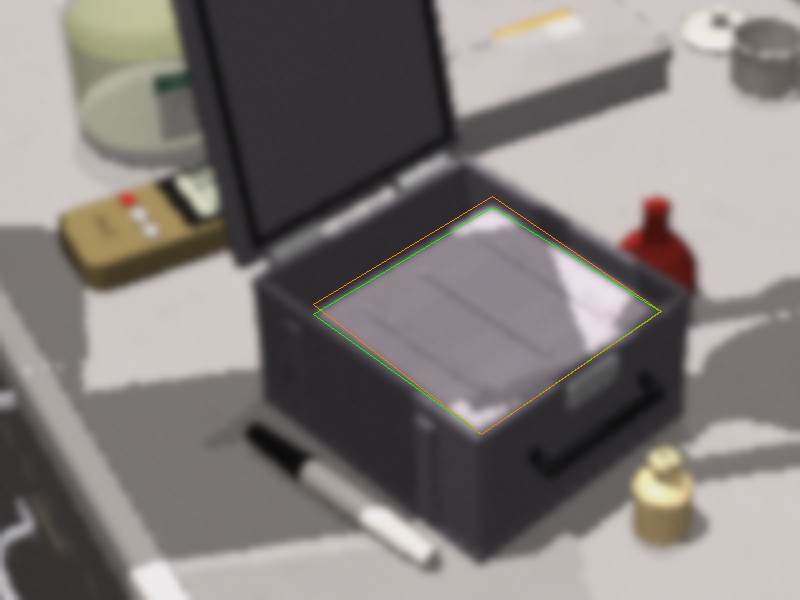

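>>> carry_out:
  deltas: [0,0,0,4,0,0,1,0,0,0,8.5,0,0,1,0,0,0,13,0,0,1,0,0,0,17,0,0,1,0,0,0,20,0,0,1,0,0,0,20,0,0,1]

```text
t: 10.05
eef_pos: [460.5, 106.2, 309.6]
ee_rot: [-1.922, -2.484, 0.0]
ft_force: [-0.1, -0.7, 0.4]
opening: 0.4
```

```bash
python3 d.py c0,185,205
python3 - <<'E'
from cell import ctrl
import cv2
cv2.imwrite("pics/s14.png",ctrl.grab_frame("scene"))
cv2.imwrite("pics/w14.png",ctrl.grab_frame("wrist"))
E
```

```text
t 10.05 pos [460.5 106.2 309.6] F [-0.12 -0.69  0.38] open 0.4 q [ 0.06 -0.08  1.47  0.    1.75 -0.19]
case frame -0.9 192.6 309.6
rot to case-aligned, deg [-0.05 -0.04  0.2 ]
c0,185,205 world [463.2  99.  205. ] delta cm [-0.77  0.09 10.46]
```

View pics/s14.png

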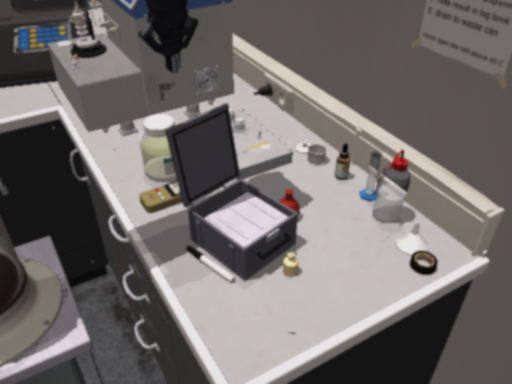

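View pics/w14.png

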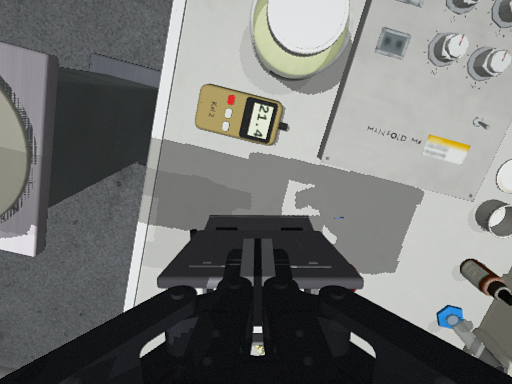

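Run:
```python
from cell import ctrl
from h import *
p=ctrl.camera_params("wrist");q=np.load("q.npy");im=cv2.imread("pics/w14.png")
for t,col in((1.65,(0,255,0)),(1.76,(0,255,255)),(1.9,(255,0,255))):
    w=proj(toworld([lidp(x,d,10,t) for x,d in((-80,0),(80,0),(80,176),(-80,176))],q),p)
    print(t,w.round(0).tolist()); cv2.polylines(im,[w.round().astype(int)],True,col,1)
e=ctrl.state()["eef_pos"]
for dz in(0,20): print(proj([e+[0,0,dz]],p))
print(np.linalg.inv(p["camera_from_world"])[:3,3],e)
cv2.imwrite("pics/w14o.png",im)
```

```text
1.65 [[197.0, 231.0], [320.0, 232.0], [363.0, 306.0], [155.0, 305.0]]
1.76 [[197.0, 231.0], [320.0, 231.0], [364.0, 281.0], [154.0, 281.0]]
1.9 [[198.0, 231.0], [319.0, 231.0], [364.0, 249.0], [155.0, 248.0]]
[[258.83961547 236.5396845 ]]
[[258.96431386 252.92303898]]
[441.98079133 176.12443562 476.29743341] [461.35187935 103.75870361 309.49708115]
```

View pics/w14o.png

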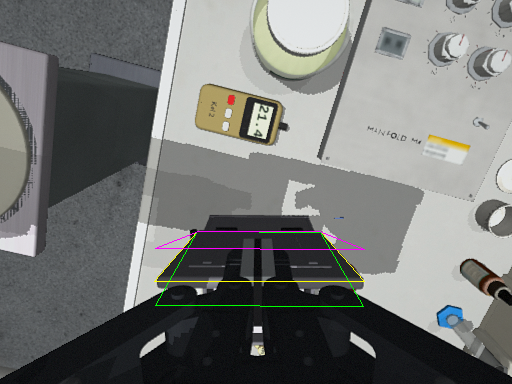

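>>> carry_out:
  deltas: [0,0,0.2,-0.6,0,4,1,0,0,0.2,-0.6,0,8,1,0,0,0.2,-0.6,0,10.4,1,0,0,0.2,-0.6,0,10.4,1]

```text
t: 10.55
eef_pos: [461.9, 96.5, 202.9]
ee_rot: [-1.93, -2.474, 0.006]
ft_force: [0.5, -0.1, 0.3]
opening: 0.2
```

```bash
python3 d.py c0,150,203 c0,112,205
python3 - <<'E'
from cell import ctrl
import cv2
cv2.imwrite("pics/s15.png",cv2.resize(ctrl.grab_frame("scene")[0:260,60:330],None,fx=2.2,fy=2.2,interpolation=cv2.INTER_CUBIC))
E
```

```text
t 10.55 pos [461.9  96.5 202.9] F [ 0.51 -0.14  0.33] open 0.2 q [ 0.04 -0.06  1.67 -0.    1.54 -0.2 ]
case frame -1.9 182.8 202.9
rot to case-aligned, deg [-0.33 -0.05 -0.28]
c0,150,203 world [471.9  65.1 203. ] delta cm [-3.28  0.21 -0.02]
c0,112,205 world [481.3  28.3 205. ] delta cm [-7.08  0.23 -0.22]
```

View pics/s15.png

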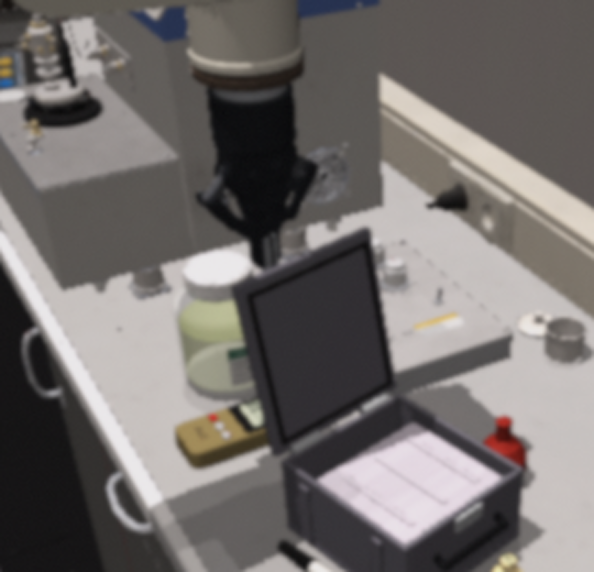

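>>> carry_out:
  deltas: [0,0,0,-1.8,0.1,0,1,0,0,0,-3.3,0.1,0,1,0,0,0,-4.3,0.1,0.1,1,0,0,0,-5.5,0.1,0,1,0,0,0,-6.8,0.1,0,1,0,0,0,-8.1,0.1,0,1,0,0,0,-9.5,0.1,0,1,0,0,0,-10.8,0.1,0.1,1,0,0,0,-12.2,0.1,0.4,1,0,0,0,-12.2,0.1,0.4,1]

```text
t: 11.6
eef_pos: [494.1, -22.2, 201.6]
ee_rot: [-1.932, -2.476, 0.002]
ft_force: [0.0, 0.8, 1.0]
opening: 0.1
```

```bash
python3 d.py c0,35,190 c0,-9,155
python3 - <<'E'
from cell import ctrl
import cv2
cv2.imwrite("pics/s16.png",cv2.resize(ctrl.grab_frame("scene")[40:290,100:330],None,fx=2.3,fy=2.3,interpolation=cv2.INTER_CUBIC))
E
```

```text
t 11.6 pos [494.1 -22.2 201.6] F [0.04 0.81 1.01] open 0.1 q [-0.2  -0.02  1.63 -0.    1.53 -0.45]
case frame -0.1 59.9 201.6
rot to case-aligned, deg [-0.07  0.01 -0.29]
c0,35,190 world [500.4 -46.3 190. ] delta cm [-2.49  0.02  1.16]
c0,-9,155 world [511.3 -88.9 155. ] delta cm [-6.89  0.05  4.66]
```

View pics/s16.png

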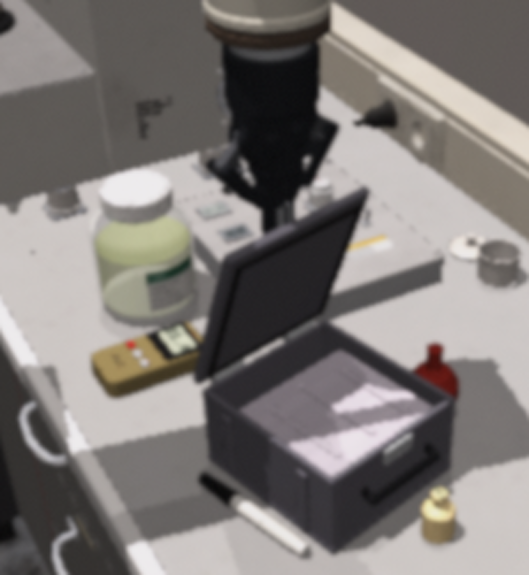

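>>> carry_out:
  deltas: [0,0,0,-1.3,0,0.5,1,0,0,0,-2.5,0,1.1,1,0,0,0,-3.7,0,1.8,1,0,0,0,-4.9,0,2.6,1,0,0,0,-5.9,0,3.5,1,0,0,0,-6.9,0,4.6,1,0,0,0,-7.7,0,5.7,1,0,0,0,-8.5,0,6.9,1,0,0,0,-9.1,0,8.2,1,0,0,0,-9.1,0,8.2,1]

```text
t: 12.65
eef_pos: [515.5, -109.0, 118.0]
ee_rot: [-1.93, -2.475, 0.002]
ft_force: [0.8, 0.1, -0.1]
opening: 0.1
```

```bash
python3 d.py; python3 ov.py scene pics/s17.png lid 0 0.3
```

```text
t 12.65 pos [ 515.5 -109.   118. ] F [ 0.8   0.14 -0.07] open 0.1 q [-0.35  0.1   1.68 -0.    1.37 -0.6 ]
case frame -0.9 -29.5 118.0
rot to case-aligned, deg [-0.15 -0.09 -0.23]
0.0 [[242, 440], [465, 314], [702, 455], [479, 609]]
0.3 [[238, 438], [461, 312], [692, 366], [461, 515]]
```

View pics/s17.png

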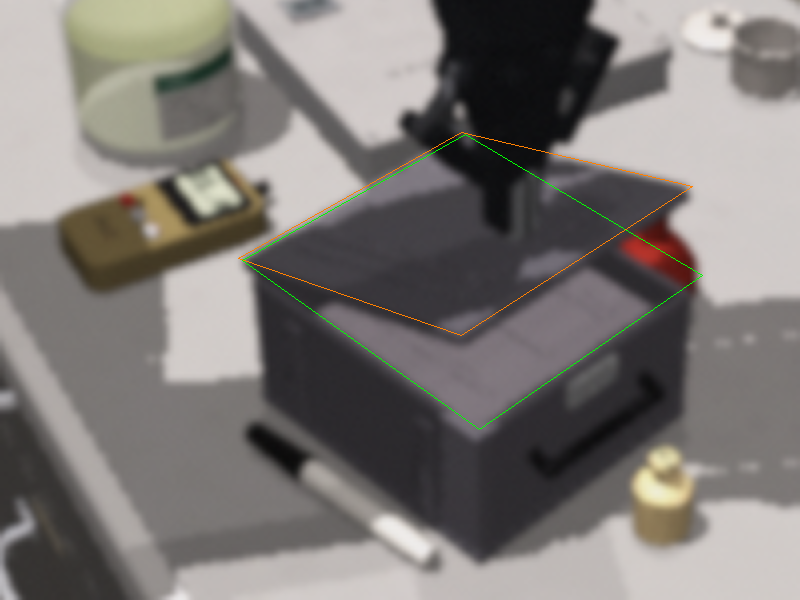

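>>> carry_out:
  deltas: [0,0,0,-0.3,0,0.7,1,0,0,0,-0.5,0,1.4,1,0,0,0,-0.7,0,2.0,1,0,0,0,-0.9,0,2.6,1,0,0,0,-1,0,3.1,1,0,0,0,-1,0,3.4,1,0,0,0,-1,0,3.4,1]

```text
t: 13.4
eef_pos: [518.5, -118.3, 85.9]
ee_rot: [-1.93, -2.478, 0.001]
ft_force: [-0.7, 0.2, 0.9]
opening: -0.2
```

```bash
python3 d.py; python3 ov.py scene pics/s18.png lid 0 0.05
```

```text
t 13.4 pos [ 518.5 -118.3   85.9] F [-0.68  0.21  0.94] open -0.2 q [-0.37  0.13  1.71 -0.    1.3  -0.62]
case frame -0.3 -39.3 85.9
rot to case-aligned, deg [-0.04 -0.01 -0.2 ]
0.0 [[242, 440], [465, 314], [702, 455], [479, 609]]
0.05 [[241, 440], [464, 313], [702, 441], [477, 594]]
```

View pics/s18.png

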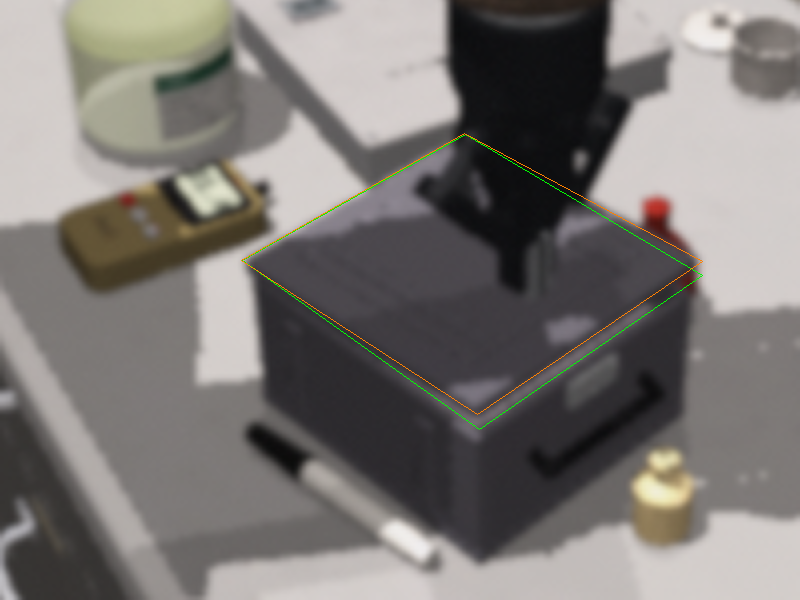

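Lid is at about 0.06. I'll press down until the stop shows as force.

>>> carry_out:
  deltas: [0,0,0,0,0,0.3,1,0,0,0,0,0,0.6,1,0,0,0,0,0,0.8,1,0,0,0,0,0,0.8,1]

```text
t: 13.85
eef_pos: [518.5, -118.3, 78.0]
ee_rot: [-1.93, -2.478, 0.0]
ft_force: [0.3, -0.3, 0.1]
opening: -0.3
```

```bash
python3 d.py
```

```text
t 13.85 pos [ 518.5 -118.3   78. ] F [ 0.34 -0.26  0.07] open -0.3 q [-0.37  0.14  1.72 -0.    1.28 -0.62]
case frame -0.3 -39.3 78.0
rot to case-aligned, deg [-0.03 -0.01 -0.2 ]
```

>>> carry_out:
  deltas: [0,0,0,0,0,0.1,1,0,0,0,0,0,0.2,1,0,0,0,0,0,0.3,1,0,0,0,0,0,0.3,1]

```text
t: 14.25
eef_pos: [518.7, -118.4, 75.2]
ee_rot: [-1.931, -2.478, 0.0]
ft_force: [0.1, -0.1, -0.2]
opening: -0.2
```

```bash
python3 d.py
```

```text
t 14.25 pos [ 518.7 -118.4   75.2] F [ 0.06 -0.13 -0.16] open -0.2 q [-0.37  0.14  1.72 -0.    1.28 -0.62]
case frame -0.2 -39.4 75.2
rot to case-aligned, deg [-0.01 -0.   -0.19]
```

>>> carry_out:
  deltas: [0,0,0,0,0,0.1,1,0,0,0,0,0,0.2,1,0,0,0,0,0,0.2,1]

```text
t: 14.55
eef_pos: [518.9, -118.4, 74.7]
ee_rot: [1.93, 2.478, 0.0]
ft_force: [-8.5, 2.7, 20.0]
opening: 0.3
```

```bash
python3 d.py;  python3 ov.py scene pics/s19.png lid 0 0.05
```

```text
t 14.55 pos [ 518.9 -118.4   74.7] F [-8.51  2.68 20.04] open 0.3 q [-0.37  0.14  1.72 -0.    1.28 -0.62]
case frame 0.0 -39.5 74.7
rot to case-aligned, deg [ 0.04  0.04 -0.19]
0.0 [[242, 440], [465, 314], [702, 455], [479, 609]]
0.05 [[241, 440], [464, 313], [702, 441], [477, 594]]
```

View pics/s19.png

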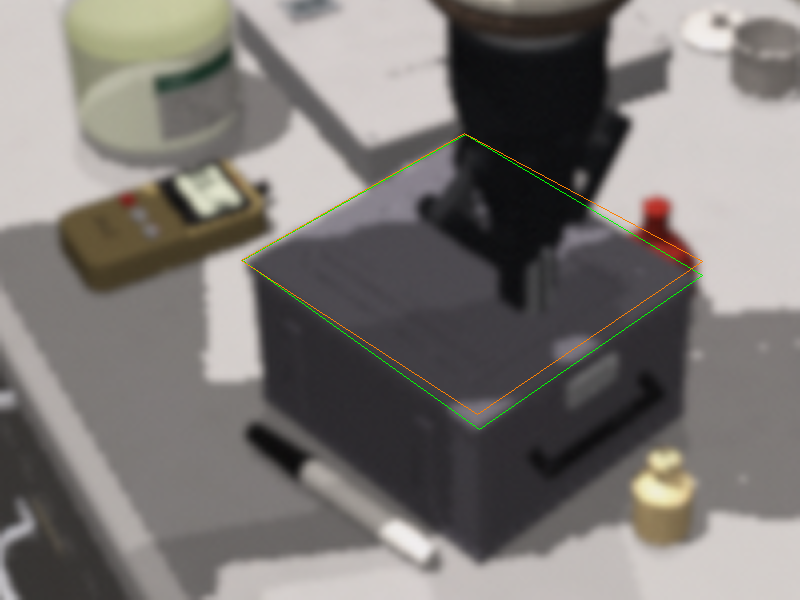

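>>> carry_out:
  deltas: [0,0,0,0,0,0,1,0,0,0,0,0,-0.6,1,0,0,0,0,0,-4,1,0,0,0,0,0,-8,1,0,0,0,0,0,-12,1,0,0,0,-3,0,-15,1,0,0,0,-6,0,-18,1,0,0,0,-9,0,-20,1,0,0,0,-9,0,-20,1]

```text
t: 15.5
eef_pos: [541.6, -208.8, 275.6]
ee_rot: [1.931, 2.473, -0.0]
ft_force: [0.2, 0.1, -0.8]
opening: -0.2
```

```bash
python3 d.py;  python3 ov.py scene pics/s20.png lid 0 0.05; python3 -c "
from cell import ctrl
import cv2
cv2.imwrite('pics/t20.png',ctrl.grab_frame('top'))"
```

```text
t 15.5 pos [ 541.6 -208.8  275.6] F [ 0.22  0.07 -0.82] open -0.2 q [-0.5   0.15  1.31 -0.    1.69 -0.75]
case frame -0.3 -132.6 275.6
rot to case-aligned, deg [ 0.12  0.17 -0.33]
0.0 [[242, 440], [465, 314], [702, 455], [479, 609]]
0.05 [[241, 440], [464, 313], [702, 441], [477, 594]]
```

View pics/s20.png

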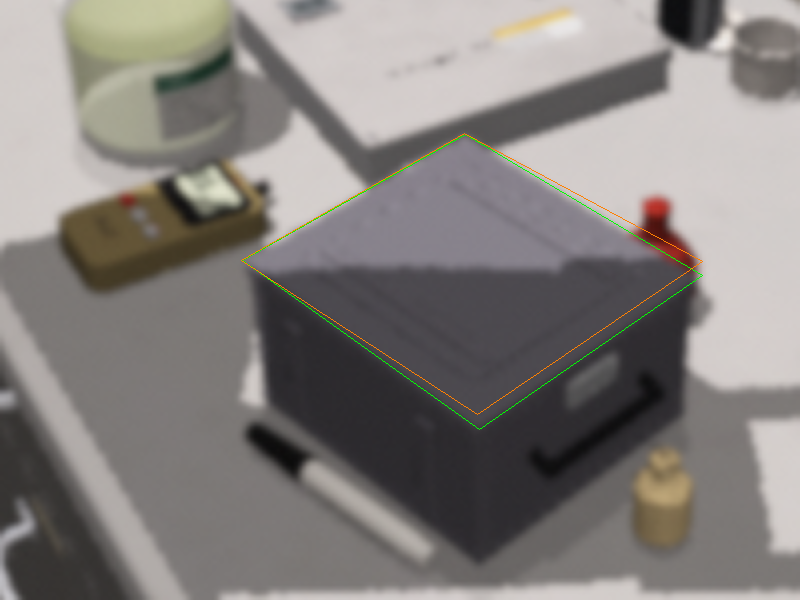

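View pics/s20r.png

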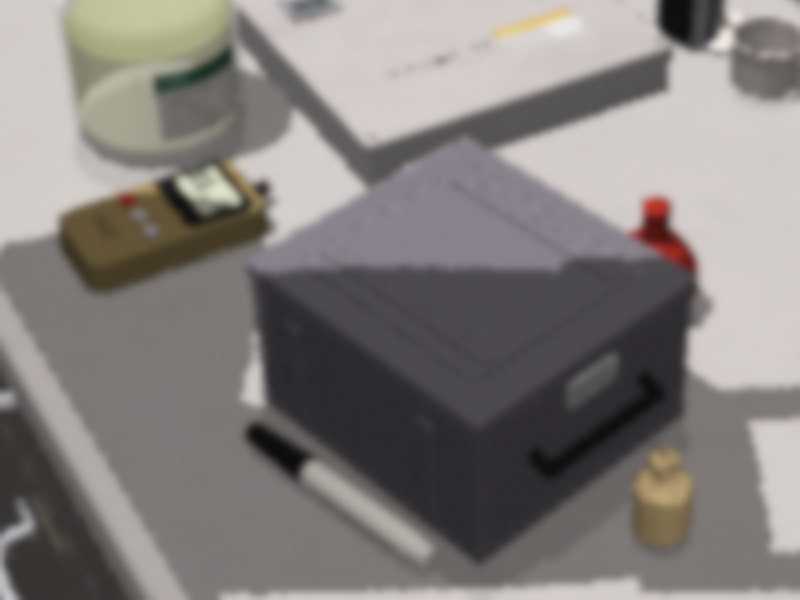

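>>> carry_out:
  deltas: [0,0,0,0,0,0,1,0,0,0,0,0,0,1]

```text
t: 15.8
eef_pos: [540.4, -204.7, 272.7]
ee_rot: [-1.929, -2.478, 0.0]
ft_force: [0.5, -0.8, -0.1]
opening: -0.2
```

```bash
python3 -c "
from cell import ctrl
print(ctrl.close_job())"
```

```text
the job is handed in; nothing more can be done
None
```

I pushed the flap down with the shut fingers until it hit its stop, at about 16 N. Then I went over the lid and swung it shut from behind until it hit its stop, at about 20 N. I backed the hand away and handed the job in at about 15.8 s; no verdict is reported.

**Final checks:**
- **Flap:** after release, the picture matched my model of the flap at 0 rad, with the lid still open.
- **Lid:** the last picture shows it flush on the case with no visible gap.
- **Things round the case:** by eye in the scene picture, the bulb, marker, weight and meter have not moved.
- **Vials:** I could not check them under the closed flap. The flap did go fully down, which suggests none had tipped.
- **Hand:** it ended about 17 cm above the lid and off to the -y side, reading no force.

**Disagreements:**
- **Tool height:** the reported height was about 18 to 24 mm lower than the fingertips really were, judging by the scene camera and where contact happened. The wrist picture showed only about 2 mm difference. I judged depth by pictures and contact force instead.
- **Force sensor:** it read close to zero until each stop was reached, so it did not show the hinge friction.
- **Case position fit:** my fit of the case left errors of up to about 3.6 pixels at some corners, probably because the corners are rounded.

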